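# Nip a loose block with a cam clamp

## Task

One of the two cam clamps on the bench has an aluminium block lying loose in it. Swing that clamp's lever counter-clockwise, just far enough to take up the gap and grip the block so that the sprung pad behind it is pushed back about half way, never bottoming it or nearly so, and let go. Leave the lever of the empty clamp as it is.

Things in the scene. Friction and masses are not known exactly. Their poses are not given: they have to be found in the camera images.
- clamp: Base of the clamp holding the loose block (70x40x40 high). Origin: on the lever's pivot axis at bench level, z up; its +y points to block, pad, stop. Plate 130 (x) by 210 (y -50 to 160) by 12 mm. Round steel cam, diameter 64, 18 off the pivot, pushes the block to +y: reach 32-18cos(lever) mm. Pad face rests at y 63 to 77, varying; block, pad, stop tops 50 to 54 high. The other clamp is alike but empty.
- lever (a joint): Its lever's angle, rad, 0 to 2.9: 0 = arm along the clamp's -x; grows counter-clockwise from above, tightening. Starts 0 to 0.45; meets the pad at 1.0 to 1.9. Arm 20 wide, 38 to 48 mm high. Black upright round knob, diameter 24, 48 to 95 mm above the bench, 110 from the pivot, in direction pi + angle in the clamp's frame. Friction: 4 to 8 N at the knob; stays where left.
- pad (a joint): How far the sprung steel pad (64 wide) behind the block is pushed back along the clamp's +y, m: 0 = at rest, a 12 mm slot between pad and stop, visible from above; 0.012 = slot shut, bottomed. Half way is 0.006, overrun above 0.0105. Spring 1.2 N per mm; it springs back unless the cam holds it.
- spare_knob (a point): Top centre of the black knob of the other, like clamp, the empty one: same lever, 95 mm above the bench, 110 mm from its own pivot. It starts anywhere from fully open to 1.2 rad on and is to be left as it is.

How it is judged:
At the end, for the whole second after the job is handed in: The block is gripped by the cam alone: the sprung pad stands pushed back by 2 to 10 mm of its 12 mm, and the lever is at rest (value of joint pad between 0.002 and 0.01 m and velocity of joint lever between -0.05 and 0.05 rad/s); the robot touches nothing.
It fails at once if the cam is overrun: the pad is pushed back more than 10.5 mm (nearly bottomed) (value of joint pad above 0.0105 m).
It fails at once if the empty clamp's lever is disturbed: its knob goes more than 20 mm from where it was (distance of spare_knob from where it was at the start of the episode above 0.02 m).
It also fails if it takes over 56 s, if anything falls off the work surface, if the arm or the gripper's body presses on something with over 40 N, if the wrist force passes 120 N, or if a joint passes its speed limit or range.

## Robot

A 6-joint arm with a two-finger parallel gripper is mounted at the origin on the work surface. World frame = base frame: x ahead of the robot, y to its left, z up, the work surface at z = 0. Lengths are in m, angles in rad, forces in N, time in s.
With the tool pointing down it reaches from about 0.25 to 0.775 m from the base axis. Payload 4 kg.
Tool frame: the origin (TCP) lies on the centre line of the jaws, within the pads' length; the fingertips stand 19 mm ahead of it and the grasp point (between the pads) is the TCP; x points along the fingers, z is the direction in which the jaws open and shut, and the axes are right-handed (so a half turn about x gives the same grasp; the last joint's range is limited). The gripper opens to 94 mm and grips with 3 to 60 N. Pads are 16 mm wide; open, the fingers measure 119 mm over their backs; the gripper's body (75 mm by 177 mm) begins 78 mm behind the grasp point.
Start: joints at [1.061, 0.087, 1.371, -0, 1.684, -0.103], TCP at [0.218, 0.505, 0.225] pointing down, gripper open.
Joint ranges: [-3.1, 3.1], [-0.76, 2.03], [0.27, 2.55], [-1.08, 4.22], [0.17, 2.65], [-2.57, 2.57]. Speed limits (rad/s): [2.79, 2.79, 3.14, 3.14, 3.14, 3.14].

## Interface

Orientations are given as [roll, pitch, yaw] about the fixed x, y, z axes, in that order (R = Rz(yaw) Ry(pitch) Rx(roll)).
In Python, from bench import robot, snapshot, camera_params gives the robot as it stands.
- The arm moves only by the tool step_arm, never from a script. Its argument "motion" is text: rows parted by semicolons, each of 7 numbers parted by spaces: the opening in per cent of the stroke, from 0 (shut) to 100 (fully open), then the shift along the tool's x, y, z in cm, then the turn, a rotation vector about the tool's x, y, z in rad. A call has 1 to 20 rows; each row shifts and turns the commanded pose from where the row before left it, along the tool's axes as they then stand; what a row does not reach is not made up. A row lasts 1/12 s, in which the tool goes at most 41.7 mm and 7.16 degrees, less where a joint would pass 70% of its speed; a pose out of reach is approached as far as the arm can. A call with a gripper value outside its range is refused whole. The fingers move at their own pace and stop on an object; the grip force is fixed at half the most. Time passes only in rows, so rows that do not move let the fingers close. It gives the time, the measured TCP pose, the force and the opening at its end, in the units of the state.
- robot.get_obs(): the state, without advancing time (a new reading comes with each control period).
- snapshot(name): name is "scene" or "top" or "wrist"; returns the picture (420x560x3 uint8, red, green, blue); there is no depth.
- camera_params(name): a dict with "fx", "fy", "cx", "cy" (pixels), "D" ([k1, k2, p1, p2, k3] as OpenCV has them; the pictures are not rectified), "R" (3x3) and "t" (3): a world point X has camera coordinates R X + t. Camera axes: x right, y down, z forward; pixel columns grow to the right and rows downward; lengths in m; the calibration is good to about 2 mm. A picture is of the moment at which its call begins: read the wrist's pose just before it. camera_params takes no time and is no camera call; for the wrist camera it gives the pose at the moment of the call.
- robot.close_job(): hands the job in, once; it reports no verdict.
The state is a dict: "time": time; "joint_positions": joint angles; "qvel": joint speeds; "joint_torque": joint torques, N m; "tool_pos": TCP position; "ee_rot": TCP orientation; "wrist_force": force on the tool from outside, world axes, zero at the start; "wrist_torque": the same for the moment, N m; "width": finger opening in m.
Only numpy, scipy, OpenCV 4.12 (cv2) and the standard library are available. Lean on these libraries where they do the work, as an engineer would, in place of code of your own. Each camera call takes 0.05 s, during which the arm holds its last target.

## Working session

There is one attempt and no reset: what is moved stays moved. The work goes in short steps, Python scripts to look and compute and a tool call to move; the robot and the scene stay as the last step left them, time stands still between calls to the robot, and variables do not carry over. Pictures are saved under pics/ and viewed, and the job is handed in when it is done.

Besides the shell and the picture viewer there is one more tool, called after "Request:" as name(argument=value, ...) on one line, values as JSON. step_arm: Moves the arm, as the interface text tells. Its arguments: {"type":"object","properties":{"motion":{"type":"string"}},"required":["motion"]}

```bash
mkdir -p pics
python3 - <<'E'
from bench import robot, snapshot, camera_params
import cv2
o=robot.get_obs(); print(o)
for n in("scene","top"):
    im=snapshot(n); cv2.imwrite(f"pics/{n}0.png",im[:,:,::-1]); p=camera_params(n); print(n,p)
E
```

```text
{'time': 0.0, 'joint_positions': array([ 1.06090012e+00,  8.79527335e-02,  1.37223536e+00, -2.97800788e-05,
        1.68358438e+00, -1.03088334e-01]), 'qvel': array([ 0.00114473, -0.0001666 , -0.00035926, -0.00073816, -0.00034605,
        0.00083381]), 'joint_torque': array([-2.21529745e-04, -3.40200198e+01, -3.02417421e+01,  7.17647793e-02,
        3.32320004e-02, -1.52862804e-04]), 'tool_pos': array([0.21738595, 0.50467184, 0.22331495]), 'ee_rot': array([ 3.0520817 ,  1.5686163 , -2.06711848]), 'wrist_force': array([ 0.70266293, -0.26842022,  0.38745564]), 'wrist_torque': array([ 0.0193996 , -0.00231023,  0.03183626]), 'width': 0.09416615179244354}
scene {'fx': 395.02829597344777, 'fy': 395.02829597344777, 'cx': 280.96707277010387, 'cy': 211.68921527833635, 'D': array([-0.11400592,  0.        ,  0.        ,  0.        ,  0.        ]), 'R': array([[ 0.28287583,  0.95913676,  0.00615961],
       [ 0.82787361, -0.24090967, -0.50654498],
       [-0.484362  ,  0.14838871, -0.86219154]]), 't': array([-0.15662616, -0.36431737,  1.06419874])}
top {'fx': 488.0290625426086, 'fy': 488.0290625426086, 'cx': 289.0973807619973, 'cy': 205.0330870691078, 'D': array([0.00553547, 0.        , 0.        , 0.        , 0.        ]), 'R': array([[ 2.08566043e-04, -9.99834990e-01, -1.81645117e-02],
       [-9.93307247e-01,  1.89089825e-03, -1.15486528e-01],
       [ 1.15501819e-01,  1.80670277e-02, -9.93142947e-01]]), 't': array([0.02900074, 0.51540364, 0.89741484])}
```

View pics/scene0.png

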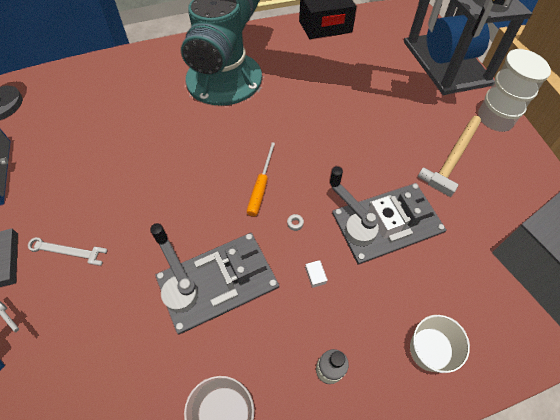

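View pics/top0.png

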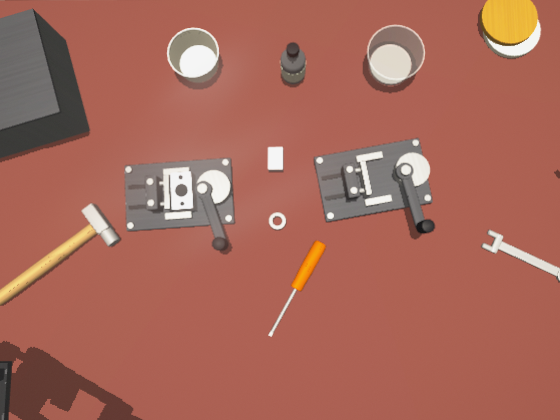

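The left clamp in the top view (block at about (181,190), pivot (202,188), knob (220,243)) holds the block. The right one (pivot (405,171), knob (427,226)) is empty. Next I'll measure the left one.

```bash
cat > h.py <<'E'
import numpy as np, cv2
from bench import robot, snapshot, camera_params
def ray(p,uv):
    K=np.array([[p['fx'],0,p['cx']],[0,p['fy'],p['cy']],[0,0,1]])
    n=cv2.undistortPoints(np.array([[uv]],float),K,p['D'])[0,0]
    return -p['R'].T@p['t'], p['R'].T@np.array([n[0],n[1],1])
def onz(p,uv,z):
    c,d=ray(p,uv); return c+d*(z-c[2])/d[2]
def proj(p,X):
    K=np.array([[p['fx'],0,p['cx']],[0,p['fy'],p['cy']],[0,0,1]])
    return cv2.projectPoints(np.array([X],float),cv2.Rodrigues(p['R'])[0],p['t'],K,p['D'])[0].reshape(2)
E
python3 - <<'E'
import cv2
im=cv2.imread('pics/top0.png'); 
cv2.imwrite('pics/topz.png',cv2.resize(im[140:270,110:260],None,fx=5,fy=4.6 and 5,interpolation=cv2.INTER_CUBIC)[:600])
im=cv2.imread('pics/scene0.png'); 
cv2.imwrite('pics/scz.png',cv2.resize(im[155:275,310:460],None,fx=5,fy=5,interpolation=cv2.INTER_CUBIC)[:600])
E
```

```text
(no output)
```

View pics/topz.png

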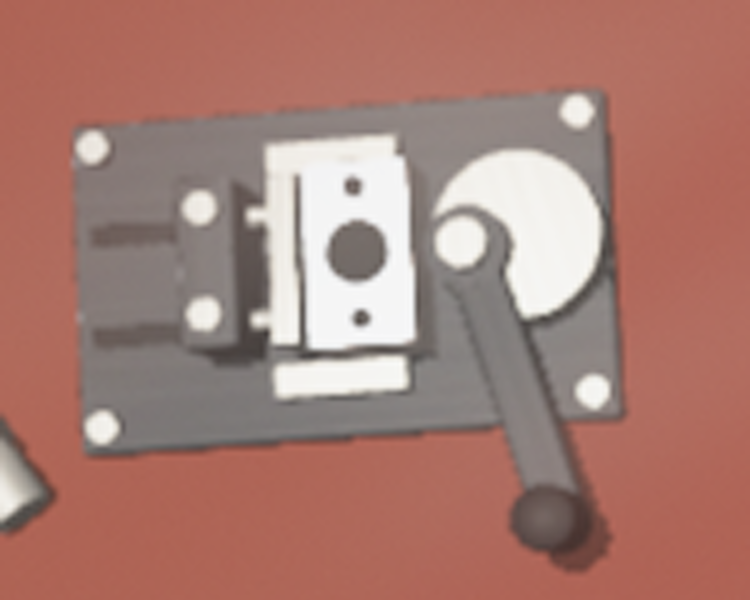

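View pics/scz.png

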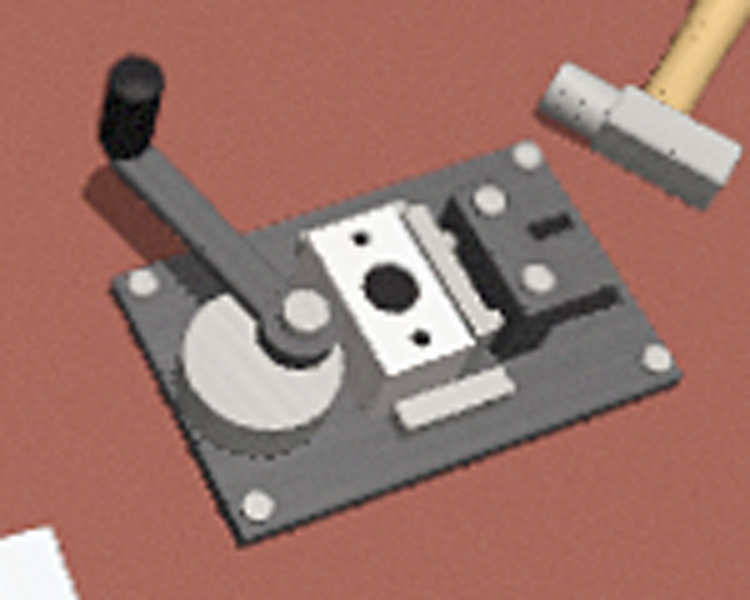

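Run:
```python
from h import *
p=camera_params('top'); s=camera_params('scene')
f=lambda u,v:((u+.5)/5-.5+110,(v+.5)/5-.5+140)
g=lambda u,v:((u+.5)/5-.5+310,(v+.5)/5-.5+155)
C=[onz(p,f(*c),.012) for c in[(75,128),(603,90),(624,412),(88,455)]]
C=np.array(C)[:,:2]; print(C.round(4)); print([np.linalg.norm(C[i]-C[(i+1)%4]).round(4) for i in range(4)])
# order: far(+y,+x), (-y,+x), (-y,-x), (+y,-x)
yd=(C[0]+C[3]-C[1]-C[2]); yd/=np.linalg.norm(yd); xd=np.array([yd[1],-yd[0]])
ctr=C.mean(0); piv=ctr-yd*.055
print('yaw of clamp y',np.arctan2(yd[1],yd[0]),'piv from plate',piv)
for z in(.05,.055,.06): print('piv cap',z,onz(p,f(461,241),z)[:2],onz(s,g(305,310),z)[:2])
for z in(.095,): 
  k=onz(p,f(547,517),z);k2=onz(s,g(136,78),z); print('knob',k,k2)
for kk in(k,k2):
  d=kk[:2]-piv; print(np.linalg.norm(d), 'lever',np.arctan2(-d@yd,-d@xd))
# block & pad edges along y at x~0 (top z .052)
for nm,uv in dict(blkcam=(413,250),blkpad=(302,250),padback=(268,240),stopfront=(240,270)).items():
  q=onz(p,f(*uv),.052)[:2]-piv; print(nm,q@xd,q@yd)
print(xd,yd)
# spare
for c in[(427,226)]: print('spare knob',onz(p,c,.095))
```

```text
[[0.5971 0.3526]
 [0.6116 0.1446]
 [0.4847 0.1347]
 [0.4683 0.3425]]
[np.float64(0.2085), np.float64(0.1272), np.float64(0.2084), np.float64(0.1292)]
yaw of clamp y 1.6450329903240506 piv from plate [0.54447745 0.18875532]
piv cap 0.05 [0.54592429 0.19175151] [0.53841605 0.19190337]
piv cap 0.055 [0.5451608  0.19075327] [0.54077696 0.18980268]
piv cap 0.06 [0.5443973  0.18975504] [0.54313787 0.18770198]
knob [0.44102837 0.15042806 0.095     ] [0.44102537 0.1495781  0.095     ]
0.1103208568083104 lever 0.2805776474802035
0.11062182453106922 lever 0.2877732044136109
blkcam -0.0006862226592400877 0.020628520624212894
blkpad 0.0025032775668730415 0.062160077894084724
padback 0.00726104655115783 0.07472526031207019
stopfront -0.003265131778426512 0.08570551993619678
[0.99724572 0.07416849] [-0.07416849  0.99724572]
spare knob [ 0.4705233  -0.21374141  0.095     ]
```

Run:
```python
from h import *
from scipy.spatial.transform import Rotation as Ro
o=robot.get_obs(); R=Ro.from_euler('xyz',o['ee_rot']).as_matrix(); print(R.round(3))
ang=lambda v:np.degrees(np.arctan2(v[1],v[0]))
print('tool z az',ang(R[:,2]),'j1,j6',o['joint_positions'][[0,5]])
piv=np.array([.5447,.1893]); yd=np.array([-.0742,.9972]);xd=np.array([yd[1],-yd[0]])
for a in(.284,.6,.9,1.08,1.2,1.5):
  r=-xd*np.cos(a)-yd*np.sin(a); k=piv+.11*r; t=np.array([-r[1],r[0]]); print(a,k.round(4),'t az',ang(t),'base az',ang(k))
k=np.array([.441,.150,.13]); print('shift tool', (R.T@(k-o['tool_pos'])*100).round(2))
```

```text
[[-0.001 -0.918  0.396]
 [-0.002  0.396  0.918]
 [-1.     0.    -0.002]]
tool z az 66.69442320498324 j1,j6 [ 1.06091566 -0.10312307]
0.284 [0.4417 0.1507] t az -69.47255658374878 base az 18.842572673207453
0.6 [0.4588 0.1206] t az -51.36709025761477 base az 14.731455769649463
0.9 [0.4829 0.0983] t az -34.17835640369007 base az 11.506039011086488
1.08 [0.5002 0.0887] t az -23.865116091335246 base az 10.056755072989855
1.2 [0.5126 0.0841] t az -16.98962254976538 base az 9.31854496358194
1.5 [0.5451 0.0793] t az 0.19911130415932177 base az 8.278026902093899
shift tool [  9.38 -34.57 -23.71]
```

Request:
step_arm(motion="55 0 -2.47 -1.69 0 0 0;55 0 -2.47 -1.69 0 0 0;55 0 -2.47 -1.69 0 0 0;55 0 -2.47 -1.69 0 0 0;55 0 -2.47 -1.69 0 0 0;55 0 -2.47 -1.69 0 0 0;55 0 -2.47 -1.69 0 0 0;55 0 -2.47 -1.69 0 0 0;55 0 -2.47 -1.69 0 0 0;55 0 -2.47 -1.69 0 0 0;55 0 -2.47 -1.69 0 0 0;55 0 -2.47 -1.69 0 0 0;55 0 -2.47 -1.69 0 0 0;55 0 -2.47 -1.69 0 0 0;55 0 0 0 0 0 0")

```text
time: 1.35
tool_pos: [0.4434, 0.1471, 0.2236]
ee_rot: [-2.821, 1.568, -1.663]
wrist_force: [-0.7, 0.4, 0.3]
width: 0.0516
```

Request:
step_arm(motion="55 0 0 0 0.12 0 0;55 0 0 0 0.12 0 0;55 0 0 0 0.12 0 0;55 0 0 0 0.12 0 0;55 0 0 0 0.12 0 0;55 0 0 0 0.12 0 0;55 0 0 0 0.12 0 0;55 0 0 0 0.12 0 0;55 0 0 0 0.12 0 0;55 0 0 0 0.12 0 0;55 0 0 0 0.12 0 0;55 0 0 0 0.12 0 0;55 0 0 0 0.12 0 0;55 0 0 0 0.12 0 0;55 0 0 0 0.12 0 0;55 0 0 0 0.12 0 0;55 0 0 0 0.12 0 0;55 0 0 0 0.12 0 0;55 0 0 0 0.12 0 0;55 0 0 0 0.12 0 0")

```text
time: 3.02
tool_pos: [0.441, 0.1516, 0.224]
ee_rot: [-2.13, 1.57, 2.912]
wrist_force: [0.6, 0.4, -0.7]
width: 0.0517
```

```bash
cat >> h.py <<'E'
from scipy.spatial.transform import Rotation as Ro
piv=np.array([.5445,.1890]); yd=np.array([-.0742,.9972]);xd=np.array([yd[1],-yd[0]])
ang=lambda v:np.degrees(np.arctan2(v[1],v[0]))
def knob(a): return piv+.11*(-xd*np.cos(a)-yd*np.sin(a))
def st():
    o=robot.get_obs(); R=Ro.from_euler('xyz',o['ee_rot']).as_matrix()
    d=o['tool_pos'][:2]-piv
    print('t',o['time'],'tcp',o['tool_pos'].round(4),'az',ang(R[:,2]).round(2),'F',o['wrist_force'].round(1),'w',o['width'].round(4),'lever@tcp',np.arctan2(-d@yd,-d@xd).round(3),'rad',np.linalg.norm(d).round(4),'q',o['joint_positions'].round(2))
    return o,R
E
python3 - <<'E'
from h import *
o,R=st(); k=np.r_[knob(.284),.079]; print(k,(R.T@(k-o['tool_pos'])*100).round(2))
im=snapshot('wrist'); cv2.imwrite('pics/w1.png',im[:,:,::-1])
p=camera_params('wrist'); print('knob top expected px',proj(p,np.r_[knob(.284),.095]))
E
```

```text
Traceback (most recent call last):
  File "h.py", line 19, in st
    print('t',o['time'],'tcp',o['tool_pos'].round(4),'az',ang(R[:,2]).round(2),'F',o['wrist_force'].round(1),'w',o['width'].round(4),'lever@tcp',np.arctan2(-d@yd,-d@xd).round(3),'rad',np.linalg.norm(d).round(4),'q',o['joint_positions'].round(2))
                                                                                                                 ^^^^^^^^^^^^^^^^
AttributeError: 'float' object has no attribute 'round'
```

```bash
sed -i "s/o\['width'\].round(4)/round(float(o['width']),4)/" h.py
python3 - <<'E'
from h import *
o,R=st(); k=np.r_[knob(.284),.079]; print(k,(R.T@(k-o['tool_pos'])*100).round(2))
im=snapshot('wrist'); cv2.imwrite('pics/w1.png',im[:,:,::-1])
p=camera_params('wrist'); print('knob top expected px',proj(p,np.r_[knob(.284),.095]))
E
```

```text
t 3.0167 tcp [0.441  0.1516 0.224 ] az -71.12 F [ 0.6  0.4 -0.7] w 0.0517 lever@tcp 0.272 rad 0.1101 q [ 0.21 -0.1   1.56  0.    1.68  1.45]
[0.44148898 0.15042951 0.079     ] [14.5   0.03  0.14]
knob top expected px [283.63410101 201.3665928 ]
```

View pics/w1.png

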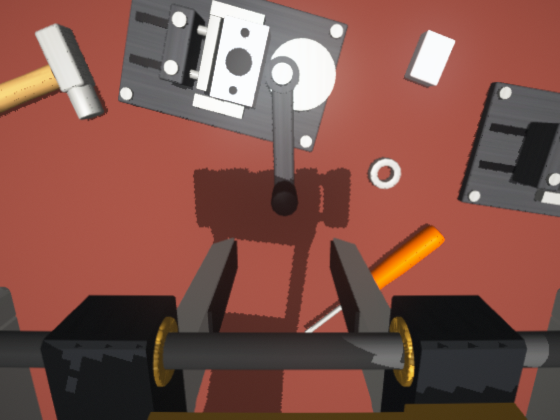

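The knob top is at (284,200), against a predicted (283.6,201.4), and it lies centred between the fingers. I'll go down over it.

Request:
step_arm(motion="55 2 0 0.14 0 0 0;55 2 0 0 0 0 0;55 2 0 0 0 0 0;55 2 0 0 0 0 0;55 2 0 0 0 0 0;55 2 0 0 0 0 0;55 1.5 0 0 0 0 0;55 1 0 0 0 0 0;55 0 0 0 0 0 0;55 0 0 0 0 0 0")

```text
time: 3.9
tool_pos: [0.4417, 0.1499, 0.0793]
ee_rot: [-1.89, 1.57, -3.125]
wrist_force: [-0.0, -0.2, 0.7]
width: 0.052
```

Run:
```python
from h import *
o,R=st()
im=snapshot('wrist'); cv2.imwrite('pics/w2.png',im[:,:,::-1])
```

```text
t 3.9 tcp [0.4417 0.1499 0.0793] az -70.74 F [-0.  -0.2  0.7] w 0.052 lever@tcp 0.289 rad 0.1099 q [ 0.21 -0.02  1.78  0.    1.39  1.44]
```

View pics/w2.png

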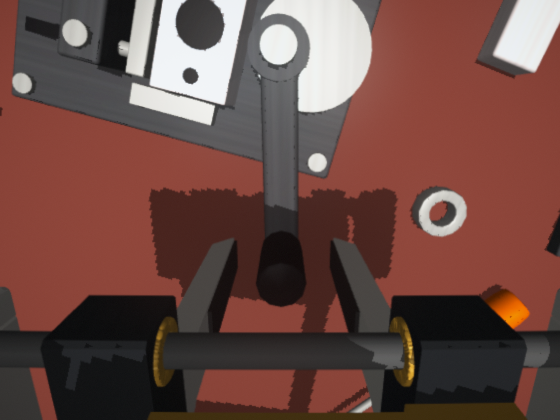

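Request:
step_arm(motion="38 0 0 0 -0.03 0 0;38 0 0 0 0 0 0;38 0 0.014 0.55 -0.05 0 0;38 0 0.014 0.55 -0.05 0 0;38 0 0.014 0.55 -0.05 0 0;38 0 0.014 0.55 -0.05 0 0;38 0 0.014 0.55 -0.05 0 0;38 0 0.014 0.55 -0.05 0 0;38 0 0.014 0.55 -0.05 0 0;38 0 0.014 0.55 -0.05 0 0;38 0 0.014 0.55 -0.05 0 0;38 0 0.014 0.55 -0.05 0 0;38 0 0.014 0.55 -0.05 0 0;38 0 0.014 0.55 -0.05 0 0;38 0 0.014 0.55 -0.05 0 0;38 0 0.014 0.55 -0.05 0 0;38 0 0 0 0 0 0")

```text
time: 5.37
tool_pos: [0.4922, 0.0932, 0.0808]
ee_rot: [1.437, 1.569, 0.931]
wrist_force: [-0.6, 2.1, 1.0]
width: 0.0357
```

Run:
```python
from h import *
o,R=st()
for n in('wrist','top','scene'):
    im=snapshot(n); 
    if n=='top': im=cv2.resize(im[140:260,110:260],None,fx=5,fy=5,interpolation=cv2.INTER_CUBIC)
    if n=='scene': im=cv2.resize(im[155:275,310:460],None,fx=5,fy=5,interpolation=cv2.INTER_CUBIC)
    cv2.imwrite(f'pics/{n}3.png',im[:,:,::-1])
```

```text
t 5.3667 tcp [0.4922 0.0932 0.0808] az -28.98 F [-0.6  2.1  1. ] w 0.0357 lever@tcp 0.997 rad 0.1092 q [0.07 0.05 1.7  0.   1.39 0.58]
```

View pics/wrist3.png

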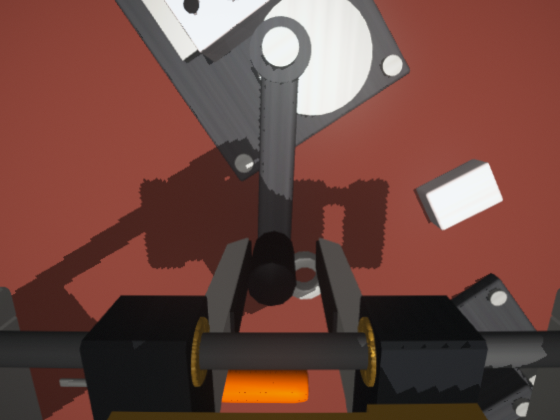

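View pics/top3.png

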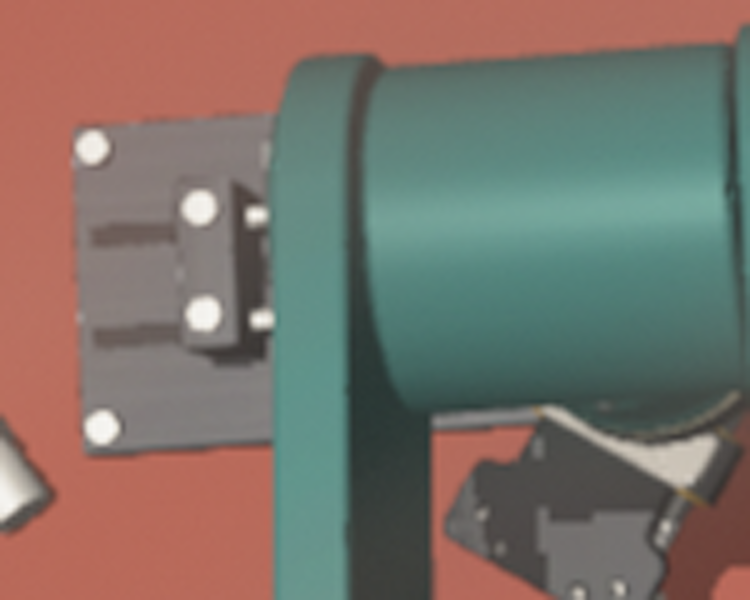

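View pics/scene3.png

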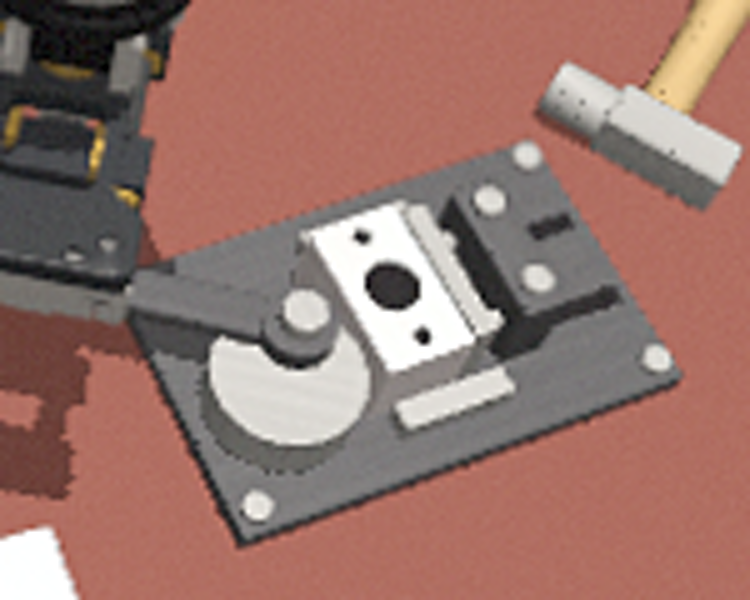

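The scene view shows the slot clearly and the pad has not moved. The cam is just reaching the block. I'll continue a little at a time.

Request:
step_arm(motion="38 0 0.014 0.55 -0.05 0 0;38 0 0.014 0.55 -0.05 0 0;38 0 0.014 0.55 -0.05 0 0;38 0 0.014 0.55 -0.05 0 0;38 0 0.014 0.55 -0.05 0 0;38 0 0 0 0 0 0;38 0 0 0 0 0 0")

```text
time: 6.1
tool_pos: [0.5167, 0.0829, 0.0796]
ee_rot: [2.689, 1.57, 2.432]
wrist_force: [-2.5, 1.7, 1.6]
width: 0.0357
```

```bash
cat > sc.py <<'E'
from h import *
import sys
o,R=st()
im=snapshot('scene')
cv2.imwrite(f'pics/sceneraw{sys.argv[1]}.png',im[:,:,::-1])
a=cv2.imread('pics/scene0.png')[:,:,::-1]
f=lambda im:cv2.resize(im[185:235,355:435],None,fx=7,fy=6 and 7,interpolation=cv2.INTER_CUBIC)
out=np.vstack([f(a)[:300],f(im)[:300]])
cv2.imwrite(f'pics/sc{sys.argv[1]}.png',out[:,:,::-1])
E
python3 sc.py 4
```

```text
t 6.1 tcp [0.5167 0.0829 0.0796] az -14.75 F [-2.5  1.7  1.6] w 0.0357 lever@tcp 1.24 rad 0.1097 q [0.05 0.1  1.65 0.   1.39 0.31]
```

View pics/sc4.png

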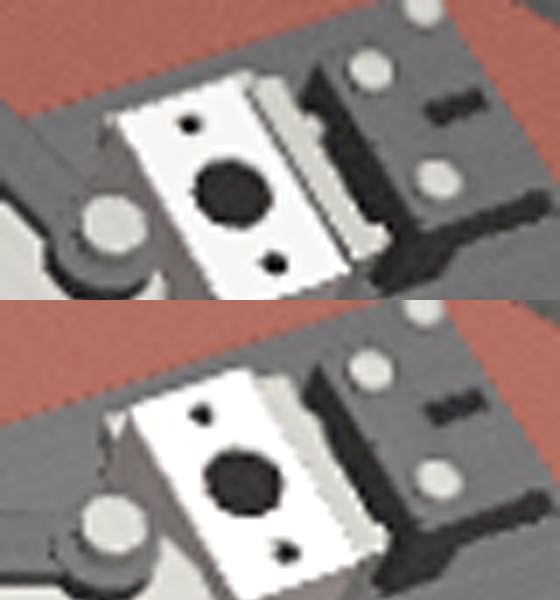

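```bash
cat > prof.py <<'E'
from h import *
import sys
s=camera_params('scene')
ys=np.arange(.054,.1,.0005)
def edges(fn):
    g=cv2.cvtColor(cv2.imread(fn),cv2.COLOR_BGR2GRAY).astype(np.float32)
    P=[]
    for x in np.arange(-.010,.0101,.001):   # between the guide pins
        uv=np.array([proj(s,np.r_[piv+xd*x+yd*y,.052]) for y in ys],np.float32)
        P.append(cv2.remap(g,uv[:,:1],uv[:,1:],cv2.INTER_LINEAR)[:,0])
    return np.mean(P,0)
for n in sys.argv[1:]:
    m=edges(n); print(n); print(' '.join(f'{1000*y:.1f}:{v:.0f}' for y,v in zip(ys[::2],m[::2])))
    th=110; i=[j for j in range(len(m)-1) if m[j]>th>=m[j+1]]
    print('pad back edge mm',[round(1000*(ys[j]+.0005*(m[j]-th)/(m[j]-m[j+1])),2) for j in i])
E
python3 prof.py pics/scene0.png pics/sceneraw4.png
```

```text
pics/scene0.png
54.0:246 55.0:249 56.0:250 57.0:249 58.0:238 59.0:210 60.0:170 61.0:135 62.0:136 63.0:166 64.0:193 65.0:204 66.0:207 67.0:207 68.0:208 69.0:209 70.0:208 71.0:193 72.0:156 73.0:110 74.0:71 75.0:48 76.0:41 77.0:40 78.0:40 79.0:40 80.0:40 81.0:40 82.0:40 83.0:41 84.0:42 85.0:51 86.0:69 87.0:90 88.0:105 89.0:113 90.0:116 91.0:116 92.0:114 93.0:113 94.0:114 95.0:116 96.0:117 97.0:119 98.0:121 99.0:121 100.0:121
pad back edge mm [np.float64(73.0)]
pics/sceneraw4.png
54.0:133 55.0:154 56.0:182 57.0:214 58.0:239 59.0:251 60.0:254 61.0:255 62.0:254 63.0:247 64.0:233 65.0:220 66.0:215 67.0:213 68.0:213 69.0:214 70.0:216 71.0:218 72.0:218 73.0:205 74.0:167 75.0:113 76.0:69 77.0:47 78.0:41 79.0:42 80.0:44 81.0:45 82.0:45 83.0:44 84.0:46 85.0:56 86.0:75 87.0:97 88.0:113 89.0:121 90.0:124 91.0:124 92.0:123 93.0:122 94.0:122 95.0:123 96.0:125 97.0:127 98.0:129 99.0:129 100.0:128
pad back edge mm [np.float64(75.07)]
```

The pad is back by about 2.1 mm, which agrees with the cam formula. About 0.2 rad more is needed.

Request:
step_arm(motion="38 0 0.014 0.55 -0.05 0 0;38 0 0.014 0.55 -0.05 0 0;38 0 0.014 0.55 -0.05 0 0;38 0 0.014 0.55 -0.05 0 0;38 0 0 0 0 0 0;38 0 0 0 0 0 0")

```text
time: 6.65
tool_pos: [0.5376, 0.0796, 0.0794]
ee_rot: [2.932, 1.568, 2.875]
wrist_force: [-3.8, 2.5, 2.8]
width: 0.0354
```

```bash
python3 sc.py 5; python3 prof.py pics/sceneraw5.png
```

```text
t 6.65 tcp [0.5376 0.0796 0.0794] az -3.26 F [-3.8  2.5  2.8] w 0.0354 lever@tcp 1.433 rad 0.1096 q [0.04 0.15 1.6  0.   1.4  0.1 ]
pics/sceneraw5.png
54.0:94 55.0:99 56.0:103 57.0:117 58.0:145 59.0:183 60.0:220 61.0:243 62.0:252 63.0:255 64.0:255 65.0:255 66.0:252 67.0:242 68.0:228 69.0:218 70.0:215 71.0:214 72.0:215 73.0:216 74.0:218 75.0:219 76.0:210 77.0:176 78.0:119 79.0:69 80.0:45 81.0:40 82.0:42 83.0:44 84.0:47 85.0:57 86.0:76 87.0:98 88.0:114 89.0:123 90.0:125 91.0:125 92.0:123 93.0:122 94.0:122 95.0:124 96.0:126 97.0:128 98.0:129 99.0:129 100.0:129
pad back edge mm [np.float64(78.17)]
```

View pics/sc5.png

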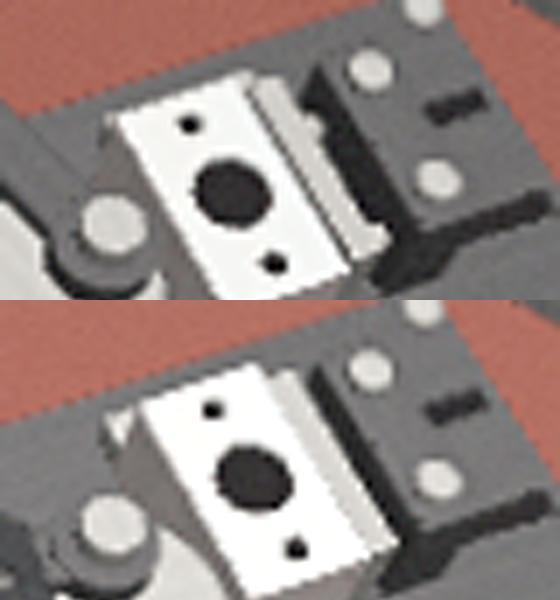

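Request:
step_arm(motion="38 0 0 0.45 -0.04 0 0;38 0 0 0 0 0 0;48 0 0 -0.5 0 0 0;55 0 0 0 0 0 0;55 0 0 0 0 0 0;55 0 0 0 0 0 0")

```text
time: 7.2
tool_pos: [0.5386, 0.0786, 0.0796]
ee_rot: [-0.37, 1.569, -0.387]
wrist_force: [-0.2, 0.9, 0.2]
width: 0.0519
```

```bash
python3 sc.py 6; python3 prof.py pics/sceneraw6.png|tail -1
python3 - <<'E'
from h import *
im=snapshot('wrist'); cv2.imwrite('pics/w6.png',im[:,:,::-1])
E
```

```text
t 7.2 tcp [0.5386 0.0786 0.0796] az -0.95 F [-0.2  0.9  0.2] w 0.0519 lever@tcp 1.443 rad 0.1106 q [ 0.04  0.15  1.6  -0.    1.4   0.06]
pad back edge mm [np.float64(78.74)]
```

View pics/w6.png

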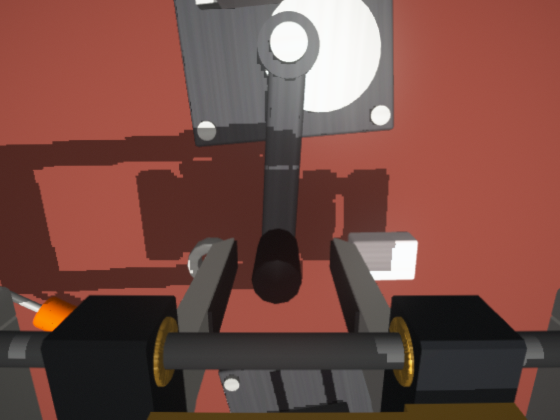

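The pad is back by about 5.7 mm and holds there with the fingers clear of the knob on both sides (knob around (277,265), fingers at about 235 and 335). I'll lift straight up and check again.

Request:
step_arm(motion="55 -1 0 0 0 0 0;55 -2 0 0 0 0 0;55 -2.5 0 0 0 0 0;55 -2.5 0 0 0 0 0;55 -2.5 0 0 0 0 0;55 -2.5 0 0 0 0 0;55 -1 0 0 0 0 0;55 0 0 0 0 0 0;55 0 0 0 0 0 0;55 0 0 0 0 0 0;55 0 0 0 0 0 0")

```text
time: 8.22
tool_pos: [0.5373, 0.0789, 0.2171]
ee_rot: [-3.09, 1.567, -3.106]
wrist_force: [-0.4, -1.0, -0.0]
width: 0.0517
```

```bash
python3 sc.py 7; python3 prof.py pics/sceneraw7.png|tail -1
```

```text
t 8.2167 tcp [0.5373 0.0789 0.2171] az -0.92 F [-0.4 -1.  -0. ] w 0.0517 lever@tcp 1.431 rad 0.1104 q [0.04 0.08 1.4  0.   1.67 0.06]
pad back edge mm [np.float64(78.75)]
```

View pics/sceneraw7.png

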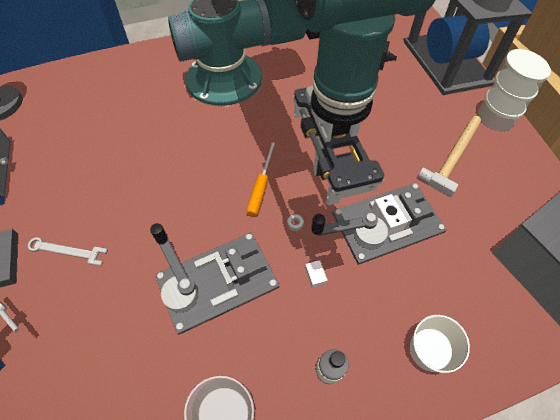

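The arm is clear, the knob stands at (318,224), the pad is held at about 5.7 mm, and the spare knob at (158,232) has not moved. I'm handing in the job.

```bash
python3 -c "
from bench import robot
print(robot.close_job())"
```

```text
the job is handed in; nothing more can be done
None
```

The clamp is tightened and handed in. I put the half-open fingers loosely around the knob of the clamp holding the block and swung the lever from about 0.28 rad to about 1.4 rad. I checked the slot in the scene camera as I went, then opened the fingers and lifted clear.

- **Pad:** the last measurement puts it 5.7 mm back of its 12 mm. It read the same before and after lifting off, so the cam alone holds the block.
- **Contact:** the wrist force was about 1 N (noise level) after lifting off, with the gripper about 14 cm above where it had held the knob.
- **Empty clamp:** its knob is at the same place in the picture as at the start.
- **Time:** the job took about 8.3 s of the 56 s allowed. No check failed or disagreed.

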